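Wedge a bracelet former tight in the bench vice

ROBOT

A 6-joint arm with a two-finger parallel gripper is mounted at the origin on the work surface. World frame = base frame: x ahead of the robot, y to its left, z up, the work surface at z = 0. Lengths are in mm, angles in rad, forces in N, time in s.
With the tool pointing down it reaches from about 400 to 925 mm from the base axis. Payload 3.4 kg.
Tool frame: the origin (TCP) lies at the very end of the fingers, on their centre line; the grasp point (between the pads) lies 19 mm behind it; z points along the fingers, y is the line along which they close (so a half turn about z gives the same grasp; the last joint's range is limited). The gripper opens to 85 mm and grips with 20 to 120 N. Pads are 22 mm wide; open, the fingers measure 114 mm over their backs; the gripper's body (76 mm by 85 mm) begins 54 mm behind the grasp point. The pads swing forward as they close: fully open they stand 13 mm farther back than shut.
Start: joints at [-1.177, 0.307, 1.506, -0, 1.328, -0.073], TCP at [258.746, -513.499, 231.305] pointing down, gripper open.
Joint ranges: [-3.12, 3.12], [-1.05, 2.28], [0.14, 2.33], [-1.42, 4.57], [0.1, 2.73], [-2.68, 2.68]. Speed limits (rad/s): [2.57, 2.57, 3.14, 3.14, 3.14, 3.14].

INTERFACE

Orientations are given as a unit quaternion [x, y, z, w].
In Python, from plant import bot, optics, order gives the robot as it stands.
- The arm moves only by the tool drive_tool, never from a script. Its argument "moves" is one flat list of numbers, 7 for each row, row after row: the shift along the tool's x, y, z in cm, then the turn, a rotation vector about the tool's x, y, z in degrees, then the gripper's target within -1 to 1 (fully open at 1, half-way at 0, shut at -1). In form: [dx, dy, dz, rx, ry, rz, hand, dx, dy, dz, rx, ry, rz, hand, ...]. A call has 1 to 10 rows; each row shifts and turns the commanded pose from where the row before left it, along the tool's axes as they then stand; what a row does not reach is not made up. A row lasts 1/8 s, in which the tool goes at most 62.5 mm and 10.7 degrees, less where a joint would pass 70% of its speed; a pose out of reach is approached as far as the arm can. A call with a gripper value outside its range is refused whole. The fingers move at their own pace and stop on an object; "force" is the grip in N (left out, the last holds). Time passes only in rows, so rows that do not move let the fingers close. It gives the time, the measured TCP pose, the force, the opening and the grip force at its end, in the units of the state.
- bot.get_state(): the state, without advancing time (a new reading comes with each control period).
- optics.grab_frame(name): name is "side" or "top" or "wrist"; returns a dict with "pixels" (400x640x3 uint8, blue, green, red), "fx", "fy", "cx", "cy" (pixels), "world_from_camera" (4x4, takes a point from camera to world coordinates). Camera axes: x right, y down, z forward; pixel columns grow to the right and rows downward; lengths in mm; the calibration is good to about 2 mm. A picture is of the moment at which its call begins. There is no depth.
- order.hand_in(): hands the job in; it is judged then, once.
The state is a dict: "clock": time; "joint_positions": joint angles; "qd": joint speeds; "joint_efforts": joint torques, N m; "tool_pos": TCP position; "tool_rot": TCP orientation; "wrist_force": force on the tool from outside, world axes, zero at the start; "moment": the same for the moment, N m; "finger_gap": opening from 0.0 (shut) to 1.0 (fully open); "finger_force": force on a finger pad.
Only numpy, scipy, OpenCV 4.12 (cv2) and the standard library are available. Lean on these libraries where they do the work, as an engineer would, in place of code of your own. Each camera call takes 0.05 s, during which the arm holds its last target. There are 200 camera calls.

TASK

Stand the wooden bracelet former upright in the wedge vice, between the sliding jaw and the fixed far rail, about halfway along the jaw. Then, with the mallet and never pushing the wedge with the gripper, drive the wedge in with several short separate taps on its red-banded butt, the first ones taking it only part of the way and the mallet drawn clear after each, until it stops advancing and holds the former tight. Finally lay the mallet back in the middle of its blue mat, leaving the two jewellery boxes and the spool where they are.

Things in the scene. Friction and masses are not known exactly. Their poses are not given: they have to be found in the camera images.
- vice: Fixed wooden wedge vice; origin on the table, z up. +y: the way the wedge is driven; +x: from fence to far rail. Base 170 x 170 mm (x -90..80, y -85..85), top at 12 mm, with a tongue (x -74..-28) under the wedge out to y -125. Fence x -90..-70, far rail x 55..80, both full length, tops at z 52. In order of x: fence, wedge (straight side on the fence), sliding jaw, pocket, rail.
- jaw (a joint): Travel (m) of the dark sliding jaw along the vice's +x, starts at 0 to 0.003; about 3 N of friction, stays where left. Jaw y -55..50 mm in the vice, top at z 53 mm; its pocket face is at x = -5 mm + travel, so the pocket is 60 mm wide less the travel. Its other face slopes 1:5 to match the wedge. The former is gripped tight at about 0.010.
- wedge: Loose light-wood wedge, red band near the butt, 150 mm long, 44 mm high, 0.12 kg, lying loosely in the vice. Origin under the middle of the butt end; y points to the thin end, parallel to the vice's y. Butt 38 mm wide for 35 mm, then tapers 1:5 to 15 mm. Butt starts at y -170..-158 mm in the vice, is tight at about -105; 5 to 10 N drive it, far more once tight. Stays where left.
- pocket (a point): Centre of the fully open pocket floor, 12 mm above the table, at x = 25, y = 0 in the vice (same axes); the former stands on this floor. Tight against the rail, its centre is 5 mm further in x.
- wedge_butt (a point): Centre of the wedge's butt end face, which faces the vice's -y; 22 mm above the wedge's underside (34 mm above the table). The mallet strikes here.
- former: Loose bracelet former, 0.25 kg: dark foot 50 (x) x 100 (y) x 55 mm high; on it a light upper part 40 (x) x 100 (y) mm, upright sides from 55 to 76 mm height, half-round crown up to 96 mm. Origin at the centre of the underside. It stands in the vice with its x along the vice's x, either way round. Gripped across x on the upper part, the fingers clear the vice's walls.
- mallet: Loose mallet, 0.3 kg, lying on the mat. Origin under the middle of the head. Head 50 mm (x) x 90 mm (y) x 44 mm high, white striking faces at y -45 and +45 mm. Handle 22 mm (y) x 20 mm (z), from x = -25 to -175 mm, axis 22 mm above the underside.
- mallet_head (a point): Centre of the mallet's head, 22 mm above its underside.
- mallet_mid (a point): Middle of the mallet's length, on the handle at x = -75 mm from the head's centre, 22 mm above its underside.
- mat: Fixed blue mat 280 mm (x) x 180 mm (y) x 4 mm thick; origin at the centre of its underside, on the table. The mallet starts on it, its head 55 to 85 mm towards the mat's +x from the centre.
- red_box: Bystander: red open jewellery box, 75 x 75 x 40 mm, origin at the centre of its underside.
- white_box: Bystander: white open jewellery box, 75 x 75 x 40 mm, origin at the centre of its underside.
- spool: Bystander: white wire spool, 60 mm diameter, 55 mm high, origin at the centre of its underside.
Things that resemble listed ones, but are neither listed nor needed, are in the scene too. What is shaped like the former but orange is not meant. What is shaped like the mallet but orange is not meant.

How it is judged (in metres and radians):
On the way, in this order (a step that is already met when the one before it is completed fails the run):
1. the former stands released in the vice's pocket, wedge not yet driven (x of former in the frame of vice between 0.012 and 0.038 m and y of former in the frame of vice between -0.025 and 0.025 m and z of former in the frame of vice below 0.017 m and angle between former's own z axis and vertical below 0.08 rad and angle between the x axis of former and the x axis of vice, either way round below 0.16 rad and contact force between the fingers and former below 0.1 N and y of wedge_butt in the frame of vice below -0.148 m), for 0.3 s.
2. the wedge has been driven part of the way and the mallet is drawn clear of it (y of wedge_butt in the frame of vice between -0.148 and -0.112 m and distance between wedge_butt and mallet_head above 0.053 m and contact force between mallet and wedge below 0.05 N), for 0.1 s.
At the end, for the whole second after the job is handed in: Former upright and square in the pocket (within 25 mm of midway in y) and clamped with over 15 N; wedge flat, its butt past y = -110 mm in the vice, jaw travel over 8.5 mm; mallet flat and still on the mat, its middle within 60 mm of the mat centre (x of former in the frame of vice between 0.012 and 0.038 m and y of former in the frame of vice between -0.025 and 0.025 m and z of former in the frame of vice below 0.017 m and angle between each of former, mallet's own z axis and vertical below 0.08 rad and angle between the x axis of former and the x axis of vice, either way round below 0.16 rad and y of wedge_butt in the frame of vice above -0.11 m and z of wedge in the frame of vice below 0.018 m and contact force between former and vice above 15 N and value of joint jaw above 0.0085 m and horizontal distance between mallet_mid and mat below 0.06 m and height (world z) of mallet below 0.008 m and linear speed of each of mallet, former, wedge below 0.02 m/s); the robot touches nothing.
It fails at once if a jewellery box or the spool is moved by more than 30 mm (distance of any of red_box, white_box, spool from where it was at the start of the episode above 0.03 m).
It fails at once if the gripper or arm pushes on the wedge (over 2 N) (contact force between any of the fingers, the arm and wedge above 2 N).
It also fails if it takes over 62 s, if anything falls off the work surface, if the arm or the gripper's body presses on something with over 40 N, if the wrist force passes 120 N, or if a joint passes its speed limit or range.

## Working session

There is one attempt and no reset: what is moved stays moved. The work goes in short steps, Python scripts to look and compute and a tool call to move; the robot and the scene stay as the last step left them, time stands still between calls to the robot, and variables do not carry over. Pictures are saved under pics/ and viewed, at most 14 in all, crops included, and the job is handed in when it is done.

Besides the shell and the picture viewer there is one more tool, called after "Emit:" as name(argument=value, ...) on one line, values as JSON. drive_tool: Moves the arm, as the interface text tells. Its arguments: {"type":"object","properties":{"moves":{"type":"array","items":{"type":"number"}},"force":{"type":"number"}},"required":["moves"]}

```bash
mkdir -p pics; ls
cat > h.py <<'E'
import numpy as np, cv2, sys
from plant import bot, optics, order
from scipy.spatial.transform import Rotation as R
def grab(n,save=None):
    f=optics.grab_frame(n); f['pixels']=np.array(f['pixels'],np.uint8); 
    if save: cv2.imwrite('pics/'+save,f['pixels'])
    return f
def ray(f,uv,z):
    T=np.array(f['world_from_camera'],float); d=T[:3,:3]@np.array([(uv[0]-f['cx'])/f['fx'],(uv[1]-f['cy'])/f['fy'],1])
    return T[:3,3]+d*(z-T[2,3])/d[2]
def proj(f,p):
    T=np.linalg.inv(np.array(f['world_from_camera'],float)); c=T[:3,:3]@np.array(p,float)+T[:3,3]
    return np.array([f['cx']+f['fx']*c[0]/c[2],f['cy']+f['fy']*c[1]/c[2]])
E
python3 - <<'E'
from h import *
for n in('top','side'):
    f=grab(n,n+'1.png'); print(n,f['fx'],f['cx'],f['cy'],np.round(f['world_from_camera'],3).tolist())
print(bot.get_state())
E
```

```text
pics
top 397.4879220907743 320.79139033366806 200.43079379010612 [[-0.019, -0.994, 0.112, 432.705], [-1.0, 0.018, -0.008, -2.215], [0.006, -0.112, -0.994, 1036.558], [0.0, 0.0, 0.0, 1.0]]
side 464.23867667762585 326.4450757196139 203.0021733630773 [[-0.934, -0.182, 0.309, 132.114], [-0.358, 0.447, -0.82, 1098.782], [0.011, -0.876, -0.482, 726.399], [0.0, 0.0, 0.0, 1.0]]
{'clock': 0.1, 'joint_positions': array([-1.17745516e+00,  3.07472053e-01,  1.50756419e+00,  2.83728976e-05,
        1.32840622e+00, -7.35212796e-02]), 'qd': array([-0.00021534, -0.00288443, -0.00128938, -0.00126678,  0.00036898,
        0.00033972]), 'joint_efforts': array([-6.34903463e-04, -4.58531785e+01, -2.52609032e+01, -2.20692182e-04,
        5.57359715e-03, -2.30311241e-05]), 'tool_pos': array([ 258.52989528, -512.8846899 ,  230.48004635]), 'tool_rot': array([ 9.72878798e-01,  2.31313617e-01, -1.33678667e-04, -9.15294658e-04]), 'wrist_force': array([ 0.2094256 ,  0.25094871, -0.18096017]), 'moment': array([ 0.02889751, -0.01181948,  0.02599081]), 'finger_force': 0.0, 'finger_gap': 0.9979441297559059}
```

View pics/top1.png

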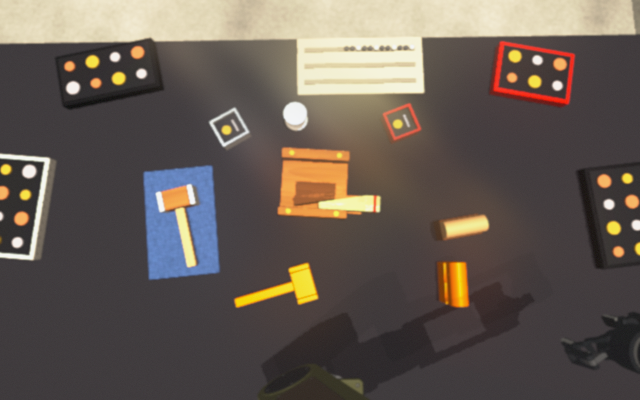

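View pics/side1.png

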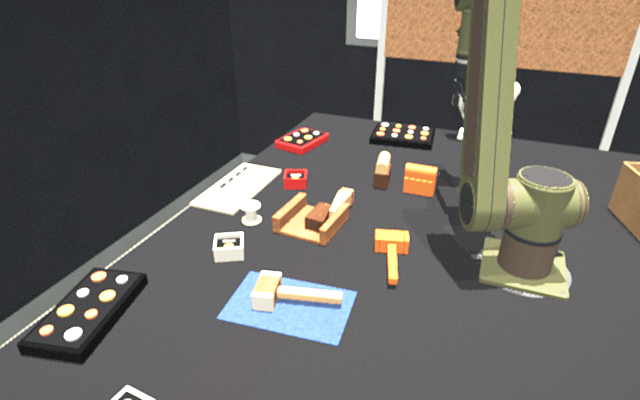

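Possible former: light-on-dark block at top (464,227) versus the orange one at (453,284), so I choose (464,227). Possible mallet: wood-and-white one on the blue mat at (178,205) versus the orange one at (290,290), so I choose the one on the mat. The vice is at (315,183), with the wedge butt at (380,204) facing right. The bystanders are white box (229,128), spool (295,116) and red box (402,121).

Run:
```python
from h import *
f=grab('top'); im=f['pixels']
c=cv2.resize(im[135:300,265:500],None,fx=3.4,fy=3.4,interpolation=cv2.INTER_CUBIC); cv2.imwrite('pics/c1.png',c)
hsv=cv2.cvtColor(im,cv2.COLOR_BGR2HSV)
def comps(m,name,z,lo=30):
    n,l,s,ce=cv2.connectedComponentsWithStats(m.astype(np.uint8))
    for i in range(1,n):
        if s[i,4]<lo: continue
        cs=cv2.findContours((l==i).astype(np.uint8),0,2)[0]
        r=cv2.minAreaRect(max(cs,key=cv2.contourArea)); b=cv2.boxPoints(r)
        print(name,s[i].tolist(),np.round(ce[i],1),'ctr',np.round(ray(f,r[0],z)[:2]),'corners',[np.round(ray(f,p,z)[:2]).tolist() for p in b])
H,S,V=[hsv[...,i].astype(int) for i in range(3)]
comps((H>95)&(H<130)&(S>80)&(V>60),'mat',4,500)
roi=np.zeros(H.shape,bool); roi[212:242,430:495]=1
comps(roi&(V>110),'former light',80)
roi[:]=0; roi[140:225,270:390]=1
comps(roi&(V>90),'vice',52)
roi[:]=0; roi[170:280,140:215]=1
comps(roi&~((H>95)&(H<130))&(V>110),'mallet',35)
```

```text
mat [143, 165, 77, 115, 6003] [180.3 224.2] ctr [499. 356.] corners [[639.0, 463.0], [649.0, 275.0], [363.0, 252.0], [354.0, 434.0]]
former light [440, 214, 50, 27, 952] [464.3 226. ] ctr [ 472. -356.] corners [[488.0, -295.0], [506.0, -411.0], [457.0, -417.0], [439.0, -301.0]]
vice [270, 140, 120, 80, 8676] [330.4 177.4] ctr [596. -33.] corners [[700.0, 116.0], [695.0, -186.0], [494.0, -178.0], [499.0, 117.0]]
mallet [156, 185, 43, 83, 1442] [180.9 215.6] ctr [485. 337.] corners [[577.0, 409.0], [597.0, 311.0], [395.0, 265.0], [377.0, 361.0]]
```

View pics/c1.png

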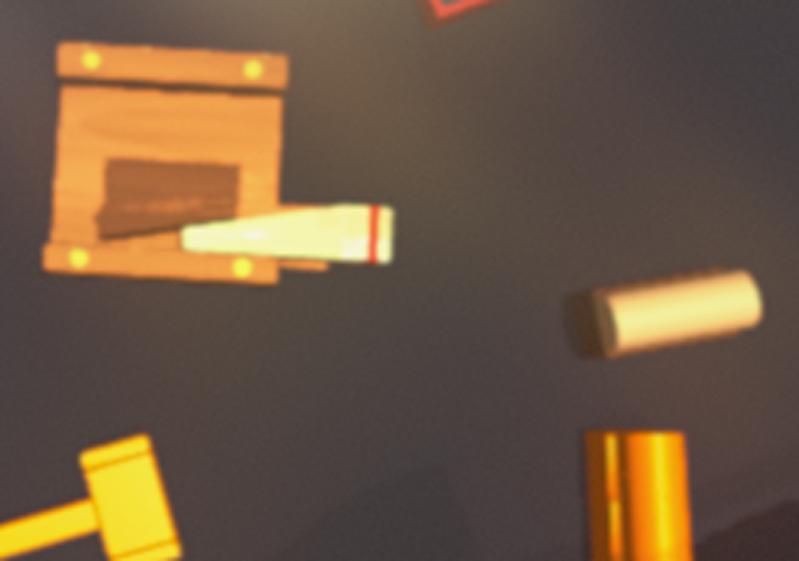

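The crop confirms the former: a light half-round top on a dark foot, at crop (680,315), with the orange copy below it. The far rail, the fence and the red-banded butt at (391,233) are clear.

Run:
```python
from h import *
f=grab('top')
P=lambda u,v,z: ray(f,(265+u/3.4,135+v/3.4),z)[:2]
fr=[P(58,42,52),P(288,55,52),P(287,90,52),P(57,77,52)]
fe=[P(45,245,52),P(279,258,52),P(279,283,52),P(43,270,52)]
print('rail',np.round(fr),'fence',np.round(fe))
a,b=np.mean(fr,0),np.mean(fe,0)
ydir=(fr[0]-fr[1]+fr[3]-fr[2]+fe[0]-fe[1]+fe[3]-fe[2]); ang=np.arctan2(-ydir[0],ydir[1]); 
x2=np.arctan2(*(a-b)[::-1])
print('vice ang from y',np.degrees(ang),'from x',np.degrees(x2),'dist(147.5)',np.linalg.norm(a-b))
mid=(a+b)/2; th=(ang); o=mid-R.from_rotvec([0,0,th]).as_matrix()[:2,:2]@[(67.5-80)/2,0]; print('vice o',o)
M=R.from_rotvec([0,0,th]).as_matrix()[:2,:2]; print('pocket',o+M@[25,0])
bt=(P(392,205,56)+P(390,262,56))/2; print('butt',bt,'in vice',M.T@(bt-o))
q=[P(600,292,80),P(752,270,80),P(762,318,80),P(612,356,80)]; print('former',np.round(q),np.mean(q,0))
e=q[0]+q[3]-q[1]-q[2]; print('len',np.linalg.norm(e)/2,'yaw',np.degrees(np.arctan2(-e[0],e[1])))
s=bot.get_state(); print(s['tool_pos'], R.from_quat(s['tool_rot']).as_matrix().round(3).tolist())
```

```text
rail [[680.  86.]
 [667. -85.]
 [641. -84.]
 [654.  87.]] fence [[529.  96.]
 [516. -75.]
 [498. -74.]
 [511.  98.]]
vice ang from y -4.263809646885011 from x -4.113534757678934 dist(147.5) 147.70811467800058
vice o [593.23076522   5.61514827]
pocket [618.16157258   3.75642704]
butt [ 532.30213381 -156.56410562] in vice [ -48.70215802 -166.26036305]
former [[ 485. -300.]
 [ 499. -409.]
 [ 465. -414.]
 [ 440. -306.]] [ 472.36101189 -356.94777325]
len 110.15935585698024 yaw 10.04166618108368
[ 258.59507448 -513.09558129  230.73175822] [[0.893, 0.45, -0.0], [0.45, -0.893, 0.001], [0.0, -0.001, -1.0]]
```

```bash
cat >> h.py <<'E'
def pose():
    s=bot.get_state(); return np.array(s['tool_pos'],float),R.from_quat(s['tool_rot'])
def rows(xyz,yaw,n,hand,start=None,lim=5.5):
    """tool-down target: yaw (deg) of tool y axis; prints rounded rows from pose start (default measured)"""
    p,r=start or pose()
    p=np.array(p); c,s=np.cos(np.radians(yaw)),np.sin(np.radians(yaw))
    t=R.from_matrix(np.array([[-s,c,0],[c,s,0],[0,0,-1]]).T) if 0 else R.from_matrix(np.column_stack([[-s,c,0],[c,s,0],[0,0,-1]]))
    out=[]
    for i in range(n):
        k=n-i
        d=np.round(r.inv().apply((np.array(xyz)-p)/k)/10,1 if k>1 else 2); w=np.round(np.degrees((r.inv()*t).as_rotvec())/k,1)
        p=p+r.apply(d*10); r=r*R.from_rotvec(np.radians(w)); out+=[*d,*w,hand]
    print([float(x)+0 for x in out]); return p,r
E
python3 -c "
from h import *
rows([472,-357,230],10,8,1)"
```

```text
[3.3, -0.5, 0.0, 0.0, 0.0, -9.2, 1.0, 3.3, 0.0, 0.0, 0.0, 0.0, -9.2, 1.0, 3.3, 0.5, 0.0, 0.0, 0.0, -9.1, 1.0, 3.1, 1.0, 0.0, 0.0, 0.0, -9.2, 1.0, 2.9, 1.5, 0.0, 0.0, 0.0, -9.1, 1.0, 2.7, 2.0, 0.0, 0.0, 0.0, -9.2, 1.0, 2.3, 2.3, 0.0, 0.0, 0.0, -9.1, 1.0, 1.94, 2.71, 0.08, 0.0, -0.1, -9.2, 1.0]
```

Emit:
drive_tool(moves=[3.3,-0.5,0,0,0,-9.2,1,3.3,0,0,0,0,-9.2,1,3.3,0.5,0,0,0,-9.1,1,3.1,1,0,0,0,-9.2,1,2.9,1.5,0,0,0,-9.1,1,2.7,2,0,0,0,-9.2,1,2.3,2.3,0,0,0,-9.1,1,1.9,2.7,0,0,0,-9.2,1,0,0,0,0,0,0,1], force=60)

```text
clock: 1.32
tool_pos: [473.6, -356.4, 231.0]
tool_rot: [0.641, 0.767, 0.0, -0.0]
wrist_force: [-0.2, -0.3, 0.1]
finger_gap: 1.001
finger_force: 0.0
```

Run:
```python
from h import *
f=grab('wrist','w1.png'); print(pose()[0],f['fx'],np.round(f['world_from_camera'],2).tolist())
im=f['pixels']; print(proj(f,[472,-357,96]))
```

```text
[ 472.43577164 -357.15827519  230.94680504] 350.19140068535654 [[0.98, 0.17, 0.06, 457.98], [0.18, -0.93, -0.32, -274.09], [0.0, 0.32, -0.95, 374.49], [0.0, 0.0, 0.0, 1.0]]
[315.75760762 188.77293667]
```

View pics/w1.png

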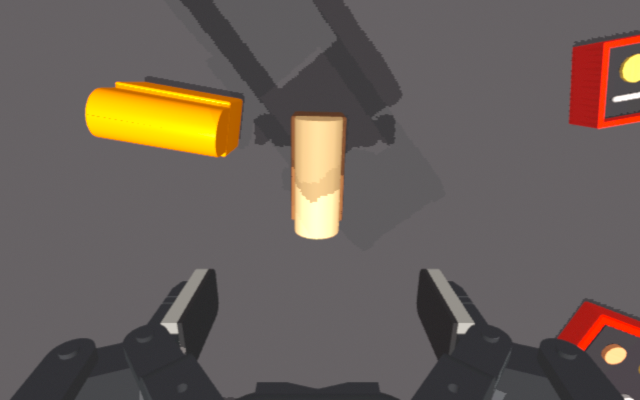

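The former stands under the camera, its light top running from (319,117) to (316,236) and almost exactly along the finger plane.

Run:
```python
from h import *
f=grab('wrist')
a,b=ray(f,(319,116),94),ray(f,(316.5,233),92); d=b-a
print(a,b,(a+b)/2,np.linalg.norm(d),np.degrees(np.arctan2(-d[0],d[1])))
l,r=ray(f,(293,170),78),ray(f,(342,170),78);print(l,r)
```

```text
[ 462.93018903 -299.53257262   94.        ] [ 478.65749306 -398.9153043    92.        ] [ 470.79384105 -349.22393846   93.        ] 100.63933350861105 -171.00752197210545
[ 449.17142043 -349.95172242   78.        ] [ 491.04827817 -342.45617531   78.        ]
```

Emit:
drive_tool(moves=[0.6,0,3,0,0,1,1,0,0,5,0,0,0,1,0,0,5,0,0,0,1,0,0,4.4,0,0,0,1,0,0,0,0,0,0,1,0,0,0,0,0,0,-1,0,0,0,0,0,0,-1,0,0,0,0,0,0,-1,0,0,0,0,0,0,-1,0,0,0,0,0,0,-1], force=60)

```text
clock: 2.68
tool_pos: [472.6, -353.2, 59.7]
tool_rot: [0.649, 0.761, -0.0, 0.003]
wrist_force: [0.9, 0.3, 6.1]
finger_gap: 0.452
finger_force: 61.0
```

Run:
```python
from h import *
s=bot.get_state();print(s['finger_gap'],s['finger_force'],s['tool_pos'])
p,r=rows([471,-351,187],9,3,-1)
rows([618,-2,190],-4.2,8,-1,start=(p,r))
```

```text
0.4524356813384945 61.02041691541672 [ 472.60321485 -353.17210767   59.72357281]
[0.1, 0.0, -4.2, 0.1, 0.1, 0.0, -1.0, 0.1, 0.0, -4.3, 0.0, 0.1, 0.0, -1.0, 0.01, -0.1, -4.23, 0.1, 0.0, 0.1, -1.0]
[4.0, 2.5, 0.0, 0.0, 0.0, 1.6, -1.0, 4.1, 2.4, 0.0, 0.0, 0.0, 1.7, -1.0, 4.2, 2.3, -0.1, 0.0, 0.0, 1.6, -1.0, 4.2, 2.1, 0.0, 0.0, 0.0, 1.7, -1.0, 4.3, 2.0, -0.1, 0.0, 0.0, 1.6, -1.0, 4.3, 1.9, 0.0, 0.0, 0.0, 1.7, -1.0, 4.4, 1.8, -0.1, 0.0, 0.0, 1.6, -1.0, 4.45, 1.59, -0.02, 0.0, 0.0, 1.7, -1.0]
```

Emit:
drive_tool(moves=[0,0,-2,0,0,0,-1,0,0,-5,0,0,0,-1,0,0,-6,0,0,0,-1])

```text
clock: 3.05
tool_pos: [470.1, -350.9, 187.9]
tool_rot: [0.649, 0.761, -0.0, -0.001]
wrist_force: [0.4, -1.6, -2.4]
finger_gap: 0.456
finger_force: 61.0
```

Emit:
drive_tool(moves=[4,2.5,0,0,0,1.6,-1,4.1,2.4,0,0,0,1.7,-1,4.2,2.3,0,0,0,1.6,-1,4.2,2.1,0,0,0,1.7,-1,4.3,2,0,0,0,1.6,-1,4.3,1.9,0,0,0,1.7,-1,4.4,1.8,0,0,0,1.6,-1,4.4,1.6,0,0,0,1.7,-1,0,0,0,0,0,0,-1,0,0,0,0,0,0,-1])

```text
clock: 4.3
tool_pos: [616.9, -3.1, 187.4]
tool_rot: [0.732, 0.681, -0.0, 0.0]
wrist_force: [-0.5, 0.2, -1.8]
finger_gap: 0.455
finger_force: 61.2
```

Run:
```python
from h import *
s=bot.get_state();print(s['clock'],s['finger_gap'],s['finger_force'],s['tool_pos'],s['wrist_force'],s['tool_rot'])
a=grab('wrist'); b=grab('side')
cv2.imwrite('pics/w2.png',np.vstack([a['pixels'][:400],])); 
M=R.from_euler('z',-4.2,degrees=True).as_matrix(); o=np.array([593.2,5.6,0])
V=lambda *p: o+M@np.array(p,float)
for p in [(55,-85,52),(55,85,52),(-5,-55,53),(-5,50,53)]: print(p,proj(a,V(*p)).round(),proj(b,V(*p)).round())
c=b['pixels'][130:270,230:410]; cv2.imwrite('pics/s2.png',cv2.resize(c,None,fx=4,fy=4,interpolation=cv2.INTER_CUBIC))
```

```text
4.3 0.4548376408275361 61.15674912929535 [616.93725961  -3.08973295 187.39496608] [-0.47510148  0.21455323 -1.82107537] [ 7.31846178e-01  6.81469678e-01 -4.97693409e-04  4.83625375e-05]
(55, -85, 52) [352. 271.] [307. 193.]
(55, 85, 52) [360.  70.] [280. 218.]
(-5, -55, 53) [284. 241.] [320. 201.]
(-5, 50, 53) [281. 118.] [304. 217.]
```

View pics/w2.png

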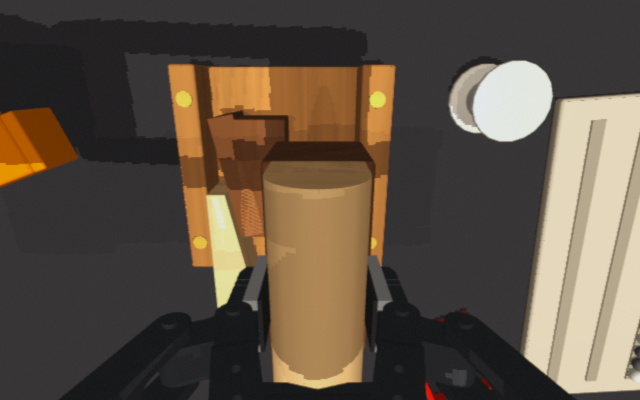

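The spool is at (505,100) and the rail's inner edge is at column 360, as predicted. The jaw face at column 287 is about 2 mm advanced. The former hangs square, so I shift +2 mm in x and +4 mm in y, then lower.

Emit:
drive_tool(moves=[0.4,0.2,3,0,0,0,-1,0,0,3,0,0,0,-1,0,0,1,0,0,0,-1,0,0,1,0,0,0,-1,0,0,1,0,0,0,-1,0,0,0.8,0,0,0,-1,0,0,0,0,0,0,-1])

```text
clock: 5.28
tool_pos: [619.4, 0.8, 88.8]
tool_rot: [0.732, 0.681, -0.0, -0.0]
wrist_force: [0.1, 0.5, -2.2]
finger_gap: 0.451
finger_force: 61.1
```

Emit:
drive_tool(moves=[0,0,0.6,0,0,0,-1,0,0,0.5,0,0,0,-1,0,0,0.4,0,0,0,-1,0,0,0,0,0,0,-1])

```text
clock: 5.78
tool_pos: [619.5, 0.8, 73.9]
tool_rot: [0.732, 0.681, -0.0, -0.0]
wrist_force: [-0.0, -0.1, -1.2]
finger_gap: 0.452
finger_force: 61.1
```

Emit:
drive_tool(moves=[0,0,0.2,0,0,0,-1,0,0,0,0,0,0,-1])

```text
clock: 6.02
tool_pos: [619.8, 0.8, 72.3]
tool_rot: [0.732, 0.681, 0.0, -0.0]
wrist_force: [-0.5, 0.3, -3.2]
finger_gap: 0.457
finger_force: 61.1
```

Emit:
drive_tool(moves=[0,0,0.2,0,0,0,-1,0,0,0,0,0,0,-1])

```text
clock: 6.28
tool_pos: [620.1, 0.9, 71.7]
tool_rot: [0.732, 0.681, 0.0, 0.0]
wrist_force: [-1.8, 1.0, 5.1]
finger_gap: 0.454
finger_force: 62.0
```

Emit:
drive_tool(moves=[0,0,0,0,0,0,1,0,0,0,0,0,0,1,0,0,0,0,0,0,1,0,0,-3,0,0,0,1,0,0,-5,0,0,0,1,0,0,-5,0,0,0,1])

```text
clock: 7.02
tool_pos: [619.5, 0.7, 201.1]
tool_rot: [0.732, 0.681, -0.0, -0.0]
wrist_force: [0.8, -0.1, 0.5]
finger_gap: 1.006
finger_force: 0.0
```

Run:
```python
from h import *
p,r=rows([485,300,240],15,9,1)
```

```text
[3.2, -1.7, -0.4, 0.0, 0.0, -2.1, 1.0, 3.3, -1.6, -0.4, 0.0, 0.0, -2.1, 1.0, 3.3, -1.5, -0.4, 0.0, 0.0, -2.1, 1.0, 3.4, -1.4, -0.4, 0.0, 0.0, -2.1, 1.0, 3.4, -1.2, -0.5, 0.0, 0.0, -2.2, 1.0, 3.5, -1.1, -0.4, 0.0, 0.0, -2.1, 1.0, 3.5, -1.0, -0.5, 0.0, 0.0, -2.2, 1.0, 3.5, -0.9, -0.4, 0.0, 0.0, -2.1, 1.0, 3.62, -0.71, -0.47, -0.1, 0.0, -2.2, 1.0]
```

Run:
```python
from h import *
f=grab('top')
for p in [(176,197),(178,208),(192,265)]: print(p,ray(f,p,40 if p[1]<200 else 36).round())
for p in [(585,432),(690,432),(690,560),(585,560)]: print(ray(f,(265+p[0]/3.4,135+p[1]/3.4),75).round())
p,r=rows([470,335,220],-77,9,1)
```

```text
(176, 197) [560. 355.  40.]
(178, 208) [533. 351.  36.]
(192, 265) [390. 313.  36.]
[ 387. -285.   75.]
[ 386. -360.   75.]
[ 298. -354.   75.]
[ 299. -281.   75.]
[3.6, -2.0, -0.1, 0.1, 0.0, 8.1, 1.0, 3.3, -2.5, -0.1, 0.1, -0.1, 8.1, 1.0, 2.9, -2.9, -0.2, 0.1, 0.0, 8.1, 1.0, 2.4, -3.3, -0.1, 0.0, 0.0, 8.1, 1.0, 2.0, -3.6, -0.1, 0.1, -0.1, 8.1, 1.0, 1.5, -3.8, -0.2, 0.0, 0.0, 8.1, 1.0, 0.9, -4.0, -0.1, 0.1, -0.1, 8.1, 1.0, 0.3, -4.0, -0.2, 0.0, 0.0, 8.1, 1.0, -0.24, -4.05, -0.11, 0.1, -0.1, 8.0, 1.0]
```

Emit:
drive_tool(moves=[3.6,-2,-0.1,0,0,8.1,1,3.3,-2.5,-0.1,0,0,8.1,1,2.9,-2.9,-0.2,0,0,8.1,1,2.4,-3.3,-0.1,0,0,8.1,1,2,-3.6,-0.1,0,0,8.1,1,1.5,-3.8,-0.2,0,0,8.1,1,0.9,-4,-0.1,0,0,8.1,1,0.3,-4,-0.2,0,0,8.1,1,-0.2,-4,-0.1,0,0,8,1,0,0,0,0,0,0,1])

```text
clock: 8.32
tool_pos: [465.6, 337.3, 212.1]
tool_rot: [0.993, 0.115, -0.0, -0.0]
wrist_force: [-0.3, -0.9, 0.2]
finger_gap: 1.004
finger_force: 0.0
```

Run:
```python
from h import *
f=grab('wrist'); t=grab('top'); print(pose()[0])
c=cv2.resize(t['pixels'][135:235,265:395],None,fx=3,fy=3,interpolation=cv2.INTER_CUBIC)
im=f['pixels'].copy(); im[:300,:390]=im[:300,:390]
out=np.zeros((400,800,3),np.uint8); w=cv2.resize(im,(640,400)); 
out=np.zeros((550,640+0,3),np.uint8)
out=np.vstack([cv2.resize(im,(448,280)),cv2.resize(c,(448,345))[:320]]); cv2.imwrite('pics/m1.png',out)
```

```text
[466.51758614 334.95787156 211.99462742]
```

View pics/m1.png

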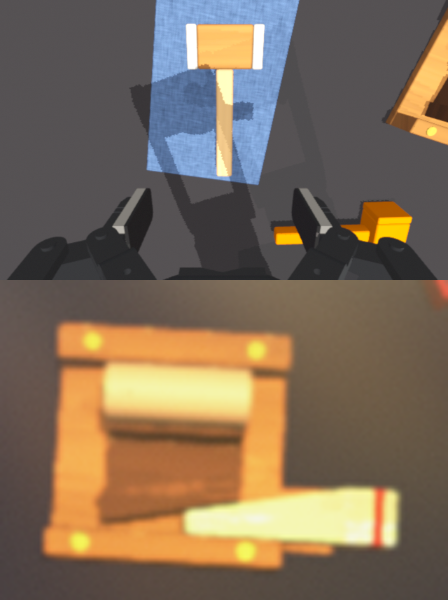

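The former now stands square in the pocket (lower panel). The mallet head is at panel (225,46), and its handle runs from (224,69) to (224,176), aligned with the tool.

Run:
```python
from h import *
f=grab('wrist'); k=640/448
P=lambda u,v,z: ray(f,(u*k,v*k),z)[:2]
h=(P(191,46,48)+P(259,47,48))/2; a=P(224.5,72,36); b=P(224.5,175,36)
d=a-b; print('head',h,'hstart',a,'hend',b,np.linalg.norm(d),'facewidth',np.linalg.norm(P(187,46,48)-P(264,47,48)),'yaw',np.degrees(np.arctan2(d[1],d[0])))
u=d/np.linalg.norm(d); mid=h-75*u; print('mid',mid)
th=np.degrees(np.arctan2(u[1],u[0]))-90
g=h-60*u; print('grasp',g)
rows([*g,60],th,5,1)
```

```text
head [558.73887552 353.71658222] hstart [529.95266356 347.33494907] hend [390.32238426 313.98574602] 143.55759903848482 facewidth 90.26539202649835 yaw 13.43283738363091
mid [485.79065809 336.29367849]
grasp [500.38030158 339.77825923]
[0.7, 0.0, 3.0, 0.0, 0.0, -0.1, 1.0, 0.7, 0.1, 3.1, 0.0, 0.0, -0.1, 1.0, 0.7, 0.0, 3.0, 0.0, 0.0, 0.0, 1.0, 0.6, 0.1, 3.1, 0.0, 0.0, -0.1, 1.0, 0.7, 0.04, 3.0, 0.0, 0.0, 0.0, 1.0]
```

Emit:
drive_tool(moves=[0.7,0,4,0,0,0,1,0.7,0.1,4,0,0,0,1,0.7,0,4,0,0,0,1,0.7,0.1,4,0,0,0,1,0.6,0,3,0,0,0,1,0,0,1,0,0,0,1,0,0,0,0,0,0,-1,0,0,0,0,0,0,-1,0,0,0,0,0,0,-1,0,0,0,0,0,0,-1], force=110)

```text
clock: 9.72
tool_pos: [500.9, 341.3, 13.9]
tool_rot: [0.994, 0.114, 0.001, -0.001]
wrist_force: [-1.9, -0.3, 5.2]
finger_gap: 0.231
finger_force: 107.3
```

Emit:
drive_tool(moves=[0,0,0,0,0,0,-1,0,0,0,0,0,0,-1])

```text
clock: 9.98
tool_pos: [500.9, 341.3, 13.9]
tool_rot: [0.994, 0.114, 0.001, -0.001]
wrist_force: [-0.9, -0.7, 5.0]
finger_gap: 0.231
finger_force: 107.3
```

Run:
```python
from h import *
p,r=pose(); p=p+[0,0,150]
p,r=rows([466,-222,164],-94.2,12,-1,start=(p,r))
```

```text
[-1.3, 4.5, 0.0, 0.0, 0.0, 1.4, -1.0, -1.2, 4.5, 0.0, 0.0, 0.0, 1.4, -1.0, -1.1, 4.6, 0.0, 0.0, 0.0, 1.4, -1.0, -1.0, 4.6, 0.0, 0.0, 0.0, 1.5, -1.0, -0.9, 4.6, 0.0, 0.0, 0.0, 1.4, -1.0, -0.8, 4.6, 0.0, 0.0, 0.0, 1.5, -1.0, -0.7, 4.7, 0.0, 0.0, 0.0, 1.4, -1.0, -0.5, 4.7, 0.0, 0.0, 0.0, 1.5, -1.0, -0.4, 4.7, 0.0, 0.0, 0.0, 1.4, -1.0, -0.3, 4.7, 0.0, 0.0, 0.0, 1.5, -1.0, -0.2, 4.7, 0.0, 0.0, -0.1, 1.4, -1.0, -0.14, 4.69, -0.09, -0.1, 0.0, 1.5, -1.0]
```

Emit:
drive_tool(moves=[0,0,-3,0,0,0,-1,0,0,-4,0,0,0,-1,0,0,-4,0,0,0,-1,0,0,-4,0,0,0,-1,0,0,0,0,0,0,-1])

```text
clock: 10.6
tool_pos: [502.3, 342.0, 166.1]
tool_rot: [0.993, 0.114, 0.004, -0.002]
wrist_force: [0.6, -0.1, -2.5]
finger_gap: 0.231
finger_force: 108.1
```

Emit:
drive_tool(moves=[-1.3,4.5,0,0,0,1.4,-1,-1.2,4.5,0,0,0,1.4,-1,-1.1,4.6,0,0,0,1.4,-1,-1,4.6,0,0,0,1.5,-1,-0.9,4.6,0,0,0,1.4,-1,-0.8,4.6,0,0,0,1.5,-1,-0.7,4.7,0,0,0,1.4,-1,-0.5,4.7,0,0,0,1.5,-1,-0.4,4.7,0,0,0,1.4,-1])

```text
clock: 11.72
tool_pos: [473.1, -82.9, 160.7]
tool_rot: [1.0, 0.001, -0.001, -0.0]
wrist_force: [0.0, -0.6, -2.8]
finger_gap: 0.229
finger_force: 108.3
```

Emit:
drive_tool(moves=[-0.3,4.7,0,0,0,1.5,-1,-0.2,4.7,0,0,0,1.4,-1,-0.1,4.7,0,0,0,1.5,-1,0,0,0,0,0,0,-1,0,0,0,0,0,0,-1])

```text
clock: 12.35
tool_pos: [464.2, -221.8, 160.8]
tool_rot: [0.999, -0.038, -0.002, -0.001]
wrist_force: [0.5, 0.9, -2.7]
finger_gap: 0.237
finger_force: 108.4
```

Run:
```python
from h import *
s=bot.get_state(); print(s['tool_pos'],s['tool_rot'],s['wrist_force'],s['moment'])
f=grab('wrist','w3.png')
M=R.from_euler('z',-4.2,degrees=True); o=np.array([593.2,5.6,0])
for p in [(-51,-166,34),(-51,-166,56),(55,-85,52)]: print(proj(f,o+M.apply(p)).round())
rows([466.2,-221.8,27],-94.2,4,-1)
```

```text
[ 464.22887187 -221.7771222   160.80752331] [ 0.99929405 -0.03751958 -0.00155249 -0.00113145] [ 0.50885846  0.91430216 -2.73142485] [0.00871136 0.11045082 0.02567905]
[225. 111.]
[217. 113.]
[ 68. -68.]
[0.1, 0.0, 3.4, 0.0, 0.0, 0.0, -1.0, 0.0, 0.0, 3.3, 0.0, 0.1, 0.0, -1.0, 0.1, 0.0, 3.4, -0.1, 0.0, 0.0, -1.0, 0.0, 0.05, 3.31, 0.0, 0.1, 0.0, -1.0]
```

View pics/w3.png

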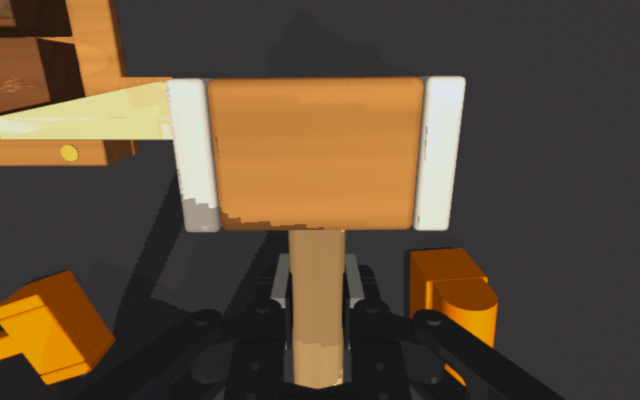

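The head, gripped square, hides the butt at about (172,110), which agrees with the predicted (217,113) lying behind the white face. The orange former at (455,310) is clear. I'm lowering to strike height.

Emit:
drive_tool(moves=[0.2,0,3.5,0,0,0,-1,0,0,4,0,0,0,-1,0,0,3.8,0,0,0,-1,0,0,2,0,0,0,-1,0,0,0,0,0,0,-1])

```text
clock: 13.02
tool_pos: [466.1, -220.4, 27.7]
tool_rot: [0.999, -0.036, -0.002, -0.001]
wrist_force: [0.0, -0.4, -2.1]
finger_gap: 0.233
finger_force: 108.4
```

Run:
```python
from h import *
s=bot.get_state(); print(s['tool_pos'],s['wrist_force'],s['joint_positions'].round(2))
f=grab('side','s3.png'); t=grab('top')
a=cv2.resize(f['pixels'][140:260,250:450],None,fx=3.5,fy=3.5,interpolation=cv2.INTER_CUBIC); cv2.imwrite('pics/s3.png',a)
```

```text
[ 466.08586651 -220.44769418   27.65933491] [ 0.04677914 -0.40746557 -2.09887147] [-0.52  0.47  1.87  0.    0.8   1.12]
```

View pics/s3.png

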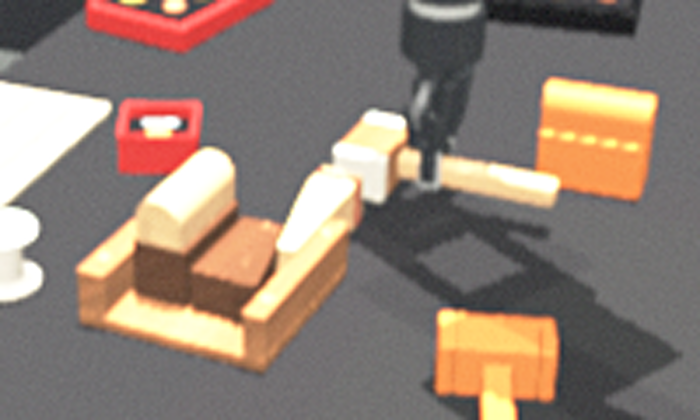

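Emit:
drive_tool(moves=[0,-1.5,0,0,0,0,-1,0,-1.5,0,0,0,0,-1,0,-1,0,0,0,0,-1,0,2.5,0,0,0,0,-1,0,0,0,0,0,0,-1,0,-2,0,0,0,0,-1,0,-1.7,0,0,0,0,-1,0,2.5,0,0,0,0,-1,0,0,0,0,0,0,-1,0,0,0,0,0,0,-1])

```text
clock: 14.38
tool_pos: [469.2, -194.5, 29.2]
tool_rot: [0.999, -0.037, -0.0, -0.0]
wrist_force: [-0.0, -0.1, -2.6]
finger_gap: 0.229
finger_force: 108.7
```

```bash
cat >> h.py <<'E'
def butt(tag=None):
    t=grab('top'); im=t['pixels']; hsv=cv2.cvtColor(im,cv2.COLOR_BGR2HSV)
    M=R.from_euler('z',-4.2,degrees=True); o=np.array([593.2,5.6,0])
    H,S,V=[hsv[...,i].astype(int) for i in range(3)]
    m=((H<8)|(H>172))&(S>110)&(V>90); m[:190]=0; m[222:]=0; m[:,:330]=0; m[:,400:]=0
    v,u=np.nonzero(m); 
    p=M.inv().apply(ray(t,(u.mean(),v.mean()),56)-o) if len(u) else None
    s=bot.get_state(); q=M.inv().apply(s['tool_pos']-o)
    print('band n',len(u),u.mean() if len(u) else 0,'band vice',p,'tool vice',q.round(1),'face y',round(q[1]+45,1),s['wrist_force'].round(1),s['clock'])
    if tag: cv2.imwrite('pics/'+tag,cv2.resize(im[130:260,260:420],None,fx=4.5,fy=4.5,interpolation=cv2.INTER_CUBIC))
E
python3 - <<'E'
from h import *
butt('t4.png')
E
```

```text
band n 14 364.14285714285717 band vice [ -50.81436497 -126.85029464   56.        ] tool vice [-109.1 -208.7   29.2] face y -163.7 [ 0.  -1.  -2.6] 14.425
```

View pics/t4.png

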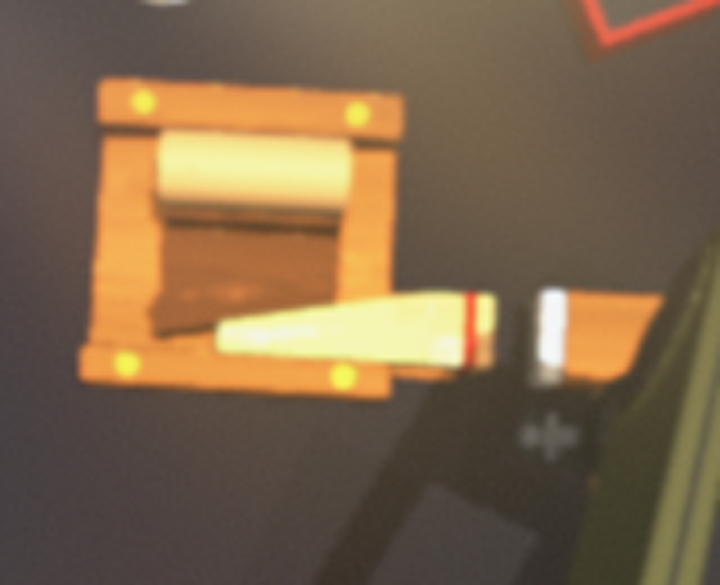

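The wedge is part way in (band at (471,330), butt at about vice y -139) and the white face is drawn about 25 mm clear. I'll continue tapping.

Emit:
drive_tool(moves=[0,-2.5,0,0,0,0,-1,0,-1.3,0,0,0,0,-1,0,2.5,0,0,0,0,-1,0,0,0,0,0,0,-1,0,-2.5,0,0,0,0,-1,0,-1,0,0,0,0,-1,0,0,0,0,0,0,-1])

```text
clock: 15.3
tool_pos: [473.4, -147.4, 29.4]
tool_rot: [0.999, -0.036, 0.0, -0.0]
wrist_force: [0.1, -0.4, -2.2]
finger_gap: 0.238
finger_force: 108.8
```

Emit:
drive_tool(moves=[0,2.5,0,0,0,0,-1,0,0,0,0,0,0,-1])

```text
clock: 15.55
tool_pos: [471.4, -173.7, 29.3]
tool_rot: [0.999, -0.038, 0.0, -0.0]
wrist_force: [0.4, 0.0, -2.6]
finger_gap: 0.232
finger_force: 108.8
```

Run:
```python
from h import *
butt()
```

```text
band n 14 355.57142857142856 band vice [ -53.76639874 -105.67856385   56.        ] tool vice [-108.8 -187.    29.2] face y -142.0 [-0.7  0.3 -3.7] 15.6
```

Emit:
drive_tool(moves=[0,-2.2,0,0,0,0,-1,0,-0.8,0,0,0,0,-1,0,0,0,0,0,0,-1])

```text
clock: 15.98
tool_pos: [473.2, -142.3, 29.3]
tool_rot: [0.999, -0.036, -0.0, -0.0]
wrist_force: [-0.5, 0.3, -2.5]
finger_gap: 0.232
finger_force: 108.8
```

Emit:
drive_tool(moves=[0,2,0,0,0,0,-1,0,0,0,0,0,0,-1,0,-2,0,0,0,0,-1,0,-0.6,0,0,0,0,-1,0,0,0,0,0,0,-1])

```text
clock: 16.6
tool_pos: [474.3, -137.0, 29.4]
tool_rot: [0.999, -0.037, 0.0, 0.0]
wrist_force: [-0.5, -2.4, -2.7]
finger_gap: 0.226
finger_force: 108.8
```

Emit:
drive_tool(moves=[0,2,0,0,0,0,-1,0,0,0,0,0,0,-1,0,-2,0,0,0,0,-1,0,-0.5,0,0,0,0,-1,0,0,0,0,0,0,-1])

```text
clock: 17.23
tool_pos: [474.2, -132.7, 29.4]
tool_rot: [0.999, -0.037, -0.0, 0.001]
wrist_force: [-0.5, -6.2, -2.8]
finger_gap: 0.235
finger_force: 109.0
```

Run:
```python
from h import *
butt('t5.png')
```

```text
band n 19 349.7894736842105 band vice [-50.56497781 -91.16391741  56.        ] tool vice [-108.5 -146.6   29.4] face y -101.6 [-0.7 -5.5 -2.8] 17.275
```

View pics/t5.png

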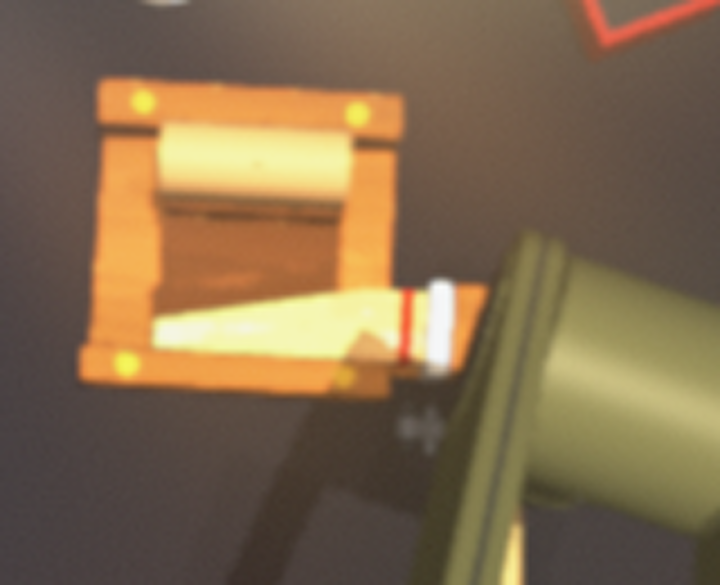

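The wedge is nearly home: its tip is level with the jaw's far end and the former sits against the rail. More short taps are needed until the force climbs.

Emit:
drive_tool(moves=[0,2,0,0,0,0,-1,0,0,0,0,0,0,-1,0,-2,0,0,0,0,-1,0,-0.5,0,0,0,0,-1,0,0,0,0,0,0,-1])

```text
clock: 17.9
tool_pos: [474.4, -132.0, 29.6]
tool_rot: [0.999, -0.036, -0.0, 0.004]
wrist_force: [-6.4, -25.5, -4.1]
finger_gap: 0.233
finger_force: 109.8
```

Emit:
drive_tool(moves=[0,2,0,0,0,0,-1,0,0,0,0,0,0,-1,0,-2,0,0,0,0,-1,0,-0.4,0,0,0,0,-1,0,0,0,0,0,0,-1])

```text
clock: 18.52
tool_pos: [473.2, -130.5, 29.7]
tool_rot: [0.999, -0.035, -0.001, 0.006]
wrist_force: [-11.8, -39.4, -1.2]
finger_gap: 0.231
finger_force: 112.9
```

Emit:
drive_tool(moves=[0,2,0,0,0,0,-1,0,0,0,0,0,0,-1,0,-2,0,0,0,0,-1,0,-0.3,0,0,0,0,-1,0,0,0,0,0,0,-1])

```text
clock: 19.15
tool_pos: [474.4, -130.2, 30.0]
tool_rot: [0.999, -0.035, -0.0, 0.008]
wrist_force: [-13.7, -51.8, -2.1]
finger_gap: 0.23
finger_force: 115.8
```

Emit:
drive_tool(moves=[0,3,0,0,0,0,-1,0,3,0,0,0,0,-1,0,0,-3,0,0,0,-1,0,0,-4,0,0,0,-1,0,0,-5,0,0,0,-1,0,0,0,0,0,0,-1])

```text
clock: 19.9
tool_pos: [473.7, -179.5, 152.9]
tool_rot: [0.999, -0.037, 0.004, 0.001]
wrist_force: [0.5, -0.6, -2.4]
finger_gap: 0.233
finger_force: 112.3
```

Run:
```python
from h import *
butt(); f=grab('wrist','w6.png'); p,r=pose(); print(p,np.degrees(r.as_rotvec()),bot.get_state()['tool_rot'])
# target: mallet mid over mat centre ~(499,356): tool = mid + 15 along mallet x
m=np.radians(13); rows([497+15*np.cos(m),354+15*np.sin(m),p[2]],-77,13,-1)
```

```text
band n 17 349.94117647058823 band vice [-50.59827012 -91.54252982  56.        ] tool vice [-107.4 -192.8  150.8] face y -147.8 [-0.4  0.4 -3.1] 19.95
[ 470.52637031 -178.41209024  149.26631588] [-1.79839479e+02  6.58008421e+00  7.05267044e-04] [ 9.99331245e-01 -3.65641836e-02 -3.91902488e-06 -3.50659375e-04]
[0.0, -4.1, 0.0, 0.0, 0.0, -1.3, -1.0, 0.1, -4.1, 0.0, 0.0, 0.0, -1.3, -1.0, 0.2, -4.1, 0.0, 0.0, 0.0, -1.3, -1.0, 0.3, -4.1, 0.0, 0.0, 0.0, -1.3, -1.0, 0.4, -4.1, 0.0, 0.0, 0.0, -1.3, -1.0, 0.5, -4.1, 0.0, 0.0, 0.0, -1.3, -1.0, 0.6, -4.1, 0.0, 0.0, 0.0, -1.3, -1.0, 0.7, -4.1, 0.0, 0.0, 0.0, -1.3, -1.0, 0.7, -4.1, 0.0, 0.0, 0.0, -1.4, -1.0, 0.9, -4.1, 0.0, 0.0, 0.0, -1.3, -1.0, 0.9, -4.0, 0.0, 0.0, 0.0, -1.4, -1.0, 1.1, -4.0, 0.0, 0.0, 0.0, -1.3, -1.0, 1.11, -4.01, 0.04, 0.0, 0.0, -1.4, -1.0]
```

View pics/w6.png

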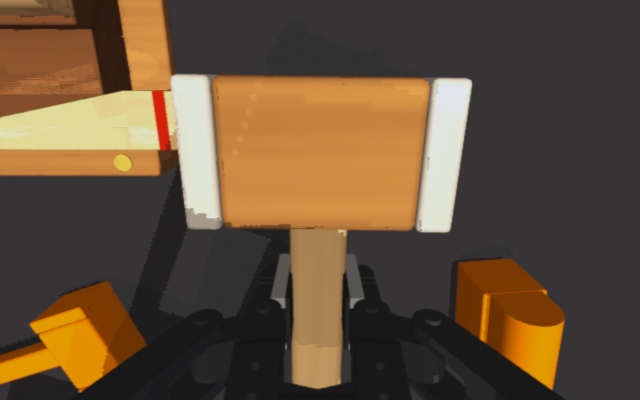

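The mallet is still square in the grip and the wedge's red band is at (161,120). The band has not moved under the last tap (vice y -91.5 against -91.2), so the wedge is tight. I'll carry the mallet back.

Emit:
drive_tool(moves=[0,-4.1,-1,0,0,-1.3,-1,0.1,-4.1,-1,0,0,-1.3,-1,0.2,-4.1,-1,0,0,-1.3,-1,0.3,-4.1,0,0,0,-1.3,-1,0.4,-4.1,0,0,0,-1.3,-1,0.5,-4.1,0,0,0,-1.3,-1,0.6,-4.1,0,0,0,-1.3,-1,0.7,-4.1,0,0,0,-1.3,-1,0.7,-4.1,0,0,0,-1.4,-1,0.9,-4.1,0,0,0,-1.3,-1])

```text
clock: 21.25
tool_pos: [500.7, 233.4, 176.5]
tool_rot: [0.997, 0.078, -0.003, 0.001]
wrist_force: [0.9, 0.8, -2.4]
finger_gap: 0.228
finger_force: 112.3
```

Emit:
drive_tool(moves=[0.9,-4,0,0,0,-1.4,-1,1.1,-4,0,0,0,-1.3,-1,1.1,-4,0,0,0,-1.4,-1,0,0,0,0,0,0,-1,0,0,0,0,0,0,-1])

```text
clock: 21.88
tool_pos: [510.4, 355.0, 176.8]
tool_rot: [0.994, 0.113, -0.002, 0.001]
wrist_force: [0.2, 0.1, -2.7]
finger_gap: 0.229
finger_force: 112.0
```

Run:
```python
from h import *
p,r=pose(); print(p,bot.get_state()['tool_rot'])
m=np.radians(13); rows([497+15*np.cos(m),354+15*np.sin(m),30],-77,4,-1)
```

```text
[510.42496391 355.03536385 176.79224014] [ 0.99356568  0.11322413 -0.00244527  0.00125164]
[0.1, -0.1, 3.7, 0.0, 0.1, 0.0, -1.0, 0.0, 0.0, 3.7, 0.0, 0.1, 0.0, -1.0, 0.1, -0.1, 3.6, 0.1, 0.0, 0.0, -1.0, 0.01, -0.02, 3.68, 0.0, 0.1, 0.0, -1.0]
```

Underside at TCP 14, so I descend to about 20, then gently down.

Emit:
drive_tool(moves=[0,0,4,0,0,0,-1,0,0,4,0,0,0,-1,0,0,4,0,0,0,-1,0,0,2.5,0,0,0,-1,0,0,1,0,0,0,-1,0,0,0,0,0,0,-1])

```text
clock: 22.62
tool_pos: [512.0, 354.7, 23.7]
tool_rot: [0.994, 0.112, -0.001, 0.0]
wrist_force: [-0.2, -0.3, -2.5]
finger_gap: 0.231
finger_force: 112.2
```

Emit:
drive_tool(moves=[0,0,0.4,0,0,0,-1,0,0,0.3,0,0,0,-1,0,0,0,0,0,0,-1])

```text
clock: 23.0
tool_pos: [512.6, 355.8, 17.8]
tool_rot: [0.994, 0.113, 0.0, -0.0]
wrist_force: [0.0, 0.4, -2.4]
finger_gap: 0.231
finger_force: 112.2
```

Emit:
drive_tool(moves=[0,0,0.3,0,0,0,-1,0,0,0.2,0,0,0,-1,0,0,0,0,0,0,-1])

```text
clock: 23.38
tool_pos: [512.5, 355.8, 13.7]
tool_rot: [0.994, 0.113, 0.0, -0.0]
wrist_force: [-2.9, -1.4, 5.8]
finger_gap: 0.231
finger_force: 113.7
```

Landed; release and rise.

Emit:
drive_tool(moves=[0,0,0,0,0,0,0,0,0,0,0,0,0,1,0,0,0,0,0,0,1,0,0,0,0,0,0,1,0,0,-3,0,0,0,1,0,0,-5,0,0,0,1,0,0,-6,0,0,0,1,0,0,-4,0,0,0,1,0,0,0,0,0,0,1])

```text
clock: 24.5
tool_pos: [514.8, 357.1, 196.8]
tool_rot: [0.994, 0.113, 0.004, -0.002]
wrist_force: [0.6, -0.5, -0.4]
finger_gap: 1.003
finger_force: 0.0
```

Run:
```python
from h import *
butt(); f=grab('wrist'); s=grab('side')
a=cv2.resize(f['pixels'],(480,300)); b=cv2.resize(s['pixels'][130:330,200:420],(320,290)); out=np.zeros((300,800,3),np.uint8); out[:,:480]=a; out[:290,480:]=b
cv2.imwrite('pics/end.png',out)
```

```text
band n 18 349.94444444444446 band vice [-50.50003963 -91.54610185  56.        ] tool vice [-105.3  343.8  194.2] face y 388.8 [0.3 0.4 0.3] 24.55
```

View pics/end.png

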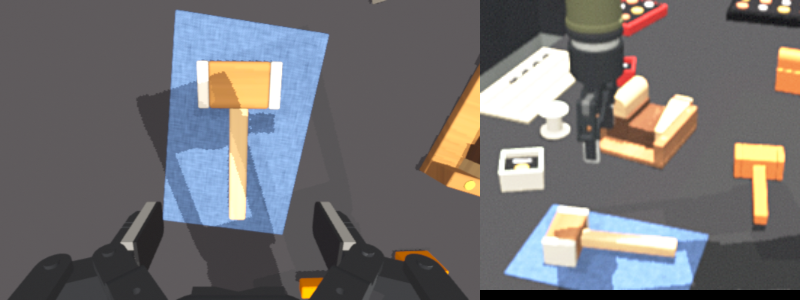

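The mallet lies flat in the middle of the mat at (238,140), the wedge band is still at vice y -91.5, the former is upright, and the boxes and spool are in place. I'm handing in.

```bash
python3 -c "
from plant import order
print(order.hand_in())"
```

```text
the job is handed in; nothing more can be done
None
```

The job is handed in, with no verdict returned: the former stands upright in the vice, the mallet taps drove the wedge in until it stopped advancing at about 50 N (the clamping force itself was not measured), and the mallet lies back in the middle of its mat with the boxes and spool untouched.

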